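Cover the live-cell chamber and lock its clamp leg at the mark

TASK

The dish is loaded: close up the live-cell chamber for the microscope. Put the silver cover with the glass window into the chamber's rim so that it lies flat; then, working in the gap between the guide and the blue clamp bar, push the spring-loaded leg out until its red mark lines up with the red index lines on the guide, hold it there against the spring, and squeeze the red cam lever fully shut against the leg without letting the leg creep off the mark. Finish while still gripping the leg and its shut lever together, do not let go, and leave the bronze blank cover and everything else on the bench alone.

Things in the scene. Friction and masses are not known exactly. Their poses are not given: they have to be found in the camera images.
- holder: Silver frame fixed on the bench, base plate 124 (x) by 308 mm (y), its top 18 mm up. Origin on the bench near the middle, z up, +y the way the leg moves out, to the dark chamber (100 x 112 mm, centre y = 81 mm, pink dish inside). Leg guide: silver channel, x = -22 to 22 (ear to 34), y = -150 to -55 mm, up to 86 mm high. Ahead of it, up to the clamp bar, only leg and lever stand above the plate
- seat (a point): Centre of the chamber's cover seat: where the centre of the cover's underside belongs, 34 mm above the bench; axes as the holder's. A rim 4 mm high surrounds it, its opening 90 mm (x) by 102 mm (y) at the seat, flared to 96 by 108 mm at the top
- index (a point): Middle between the two red index lines on top of the guide's walls, on the leg's centre line, 76 mm above the bench; axes as the holder's
- leg: Sliding steel clamp leg, 14 mm wide (x), 50 to 74 mm above the bench, on the holder's line x = 0, with black graduations and one red mark on top. Retracted, its origin and axes are the holder's; it moves along y. Across its end a blue clamp bar, 100 mm wide (x), 10 mm thick, 40 to 54 mm up, with a toe 43 to 49 mm up that reaches 24 mm on, over the cover's edge with 3 mm to spare
- leg_mark (a point): The red mark on top of the leg: it belongs level with the index lines, which is 20 mm further out than where the spring holds the leg at the start
- bar_back (a point): Middle of the back face of the blue clamp bar (the face towards the guide), 47 mm above the bench. The gap between the guide's front and this face is 44 mm at the start and 64 mm at the mark; 22 mm are free below the bar. Push here with the sides of the fingers to move the leg out
- slide (a joint): How far the leg is out, m: 0 retracted (the start), 0.020 with the mark on the index, 0.032 end stop. A spring draws it back with 5 to 6 N as long as the lever is open; the shut lever locks it firmly
- lever: Red cam lever on the +x side of the leg, 56 to 76 mm above the bench; handle 6 mm thick. It turns about an upright pin through its origin, at x = 23, y = -63 mm in the holder's frame, bench height. Shut, it points along +y beside the leg, outer face at x = 17 mm, end at y = 19 mm: leg and shut lever together are 24 mm wide, x = -7 to 17 mm, middle at x = 5 mm
- lever_tip (a point): Near the free end of the lever's handle, middle of its thickness, 78 mm from the pin; at the start it stands some 22 to 30 mm further out to +x than when shut
- cam (a joint): Opening angle of the lever, rad: 0 shut (against its stop), 0.28 to 0.38 at the start, 0.42 widest; opening swings its tip away from the leg to +x. It is stiff and stays where it is left, shut too: near its end it takes 3 N to move and, from about 0.25 down, where its cam and shoe bite on the leg, up to 6 N
- cover: Silver chamber cover: plate 84 mm (x) by 96 mm (y), 6 mm thick, with a raised square window frame in the middle, 46 x 46 mm and 20 mm high (top 26 mm above the underside), pale glass inside. 0.12 to 0.22 kg. Origin at the centre of the underside, z up. It fits its seat with 3 mm of play on each side, either way round
- blank_cover: Bronze-brown storage cover of the same size and shape with a solid block instead of the window, a bystander; origin at the centre of the underside
- oil_bottle: Small amber oil bottle, 34 mm across, 75 mm high, a bystander; origin at the underside
- slide_box: Blue box of slides, 87 x 102 x 35 mm, a bystander; origin at the underside
- dish_stack: Two stacked culture dishes, 60 mm across, 30 mm high, a bystander; origin at the underside
- lens_cleaner: White lens cleaner bottle, 48 mm across, 130 mm high, a bystander; origin at the underside
- lens_brush: Lens brush with a wooden handle, 150 mm long, lying, a bystander; origin at the underside
- tip_box: Box of pipette tips, dark with a bluish lid, 85 x 115 x 73 mm, a bystander; origin at the underside
- dish_ring: Aluminium dish adapter ring, 68 mm across, 10 mm high, a bystander; origin at the underside
There are look-alikes about, which are no part of the job. Of the things that look like the cover, the middle-sized one is meant.

How it is judged:
By the outcome, as a careful person would: the job done as asked, in the order asked, and still so for the second after the job is handed in, while the arm keeps its last pose, push and grip.
It also fails if it takes over 48 s, if anything falls off the work surface, if the arm or the gripper's body presses on something with over 40 N, if the wrist force passes 120 N, or if a joint passes its speed limit or range.

ROBOT

A 6-joint arm with a two-finger parallel gripper is mounted at the origin on the work surface. World frame = base frame: x ahead of the robot, y to its left, z up, the work surface at z = 0. Lengths are in m, angles in rad, forces in N, time in s.
With the tool pointing down it reaches from about 0.275 to 0.825 m from the base axis. Payload 4.9 kg.
Tool frame: the origin (TCP) lies where the fingers leave the gripper's body, on its centre line; the fingertips stand 73 mm ahead of it and the grasp point (between the pads) lies 54 mm ahead of it (manip.tip_reach is the distance from the TCP to the fingertips, in m); z points along the fingers, y is the line along which they close (so a half turn about z gives the same grasp; the last joint's range is limited). The gripper opens to 85 mm and grips with 20 to 120 N. Pads are 22 mm wide; open, the fingers measure 114 mm over their backs; the gripper's body (76 mm by 85 mm) begins 54 mm behind the grasp point. The pads swing forward as they close: fully open they stand 13 mm farther back than shut.
Start: joints at [1.082, 0.326, -0.193, 1.052, 0, 1.437], TCP at [0.191, 0.516, 0.304] pointing down, gripper open.
Joint ranges: [-2.65, 2.65], [-0.97, 1.79], [-1.3, 1.35], [-1.93, 2.1], [-1.47, 1.37], [-3.14, 3.14]. Speed limits (rad/s): [2.57, 2.57, 3.14, 3.14, 3.14, 3.14].

INTERFACE

Orientations are given as [roll, pitch, yaw] about the fixed x, y, z axes, in that order (R = Rz(yaw) Ry(pitch) Rx(roll)).
In Python, from cell import manip gives the robot as it stands.
- The arm moves only by the tool drive_tool, never from a script. Its arguments are lists of equal length, an entry for each row: "fingers": the closure, from 0 (fully open) to 1 (shut); "offset": the shift along the tool's x, y, z in units of 12 cm (1.0 is 12 cm), a list of three; "dr": the turn, a rotation vector about the tool's x, y, z in units of pi rad (1.0 is pi rad), a list of three. A call has 1 to 8 rows; each row is the pose to reach, as a shift and turn from the pose commanded when the call began, along the tool's axes at that moment, turning the shorter way round; what a row does not reach only later rows make up. A row lasts 1/12 s, in which the tool goes at most 41.7 mm and 7.16 degrees, less where a joint would pass 70% of its speed; a pose out of reach is approached as far as the arm can. A call with a number of a shift or a turn outside -1 to 1 is refused whole. A call with a gripper value outside its range is refused whole. The fingers move at their own pace and stop on an object; "squeeze" is the grip in N (left out, the last holds). Time passes only in rows, so rows that repeat a pose let the fingers close. It gives the time, the measured TCP pose, the force, the opening and the grip force at its end, in the units of the state.
- manip.get_state(): the state, without advancing time (a new reading comes with each control period).
- manip.camera(name): name is "scene" or "top"; returns a dict with "color" (400x640x3 uint8, blue, green, red), "depth" (400x640 float32, m along the optical axis (not along the pixel's ray), 0 where there is no reading), "fx", "fy", "cx", "cy" (pixels), "R" (3x3) and "t" (3): a world point X has camera coordinates R X + t. Camera axes: x right, y down, z forward; pixel columns grow to the right and rows downward; lengths in m; the calibration is good to about 2 mm. A picture is of the moment at which its call begins.
- manip.job_done(): hands the job in; it is judged then, once.
The state is a dict: "clock": time; "qpos": joint angles; "dq": joint speeds; "effort": joint torques, N m; "position": TCP position; "tool_rot": TCP orientation; "wrist_force": force on the tool from outside, world axes, zero at the start; "wrist_torque": the same for the moment, N m; "grip_width": finger opening in m; "gripper_force": force on a finger pad.
Only numpy, scipy, OpenCV 4.12 (cv2) and the standard library are available. Lean on these libraries where they do the work, as an engineer would, in place of code of your own. Each camera call takes 0.05 s, during which the arm holds its last target. There are 200 camera calls.

## Working session

There is one attempt and no reset: what is moved stays moved. The work goes in short steps, Python scripts to look and compute and a tool call to move; the robot and the scene stay as the last step left them, time stands still between calls to the robot, and variables do not carry over. Pictures are saved under pics/ and viewed, at most 10 in all, crops included, and the job is handed in when it is done.

Besides the shell and the picture viewer there is one more tool, called after "Request:" by a JSON object that holds its "op" and its "data", one argument or row to a line. drive_tool: Moves the arm, as the interface text tells. Shifts and turns lie within -1 to 1; 1 stands for 12 cm of shift or pi rad of turn. Its arguments: {"type":"object","properties":{"fingers":{"type":"array"},"offset":{"type":"array"},"dr":{"type":"array"},"squeeze":{"type":"number"}},"required":["fingers","offset","dr"]}

```bash
mkdir -p pics
cat > h.py <<'E'
import numpy as np, cv2
from cell import manip
def cloud(c):
    d=c["depth"]; v,u=np.mgrid[:d.shape[0],:d.shape[1]]
    P=np.stack([(u-c["cx"])/c["fx"]*d,(v-c["cy"])/c["fy"]*d,d],-1)
    return (P-c["t"])@c["R"]   # R^T (P-t)
def proj(c,X):
    p=c["R"]@np.asarray(X)+c["t"]; return c["fx"]*p[0]/p[2]+c["cx"],c["fy"]*p[1]/p[2]+c["cy"]
E
python3 - <<'E'
from h import *
import pickle
for n in("top","scene"):
    c=manip.camera(n); pickle.dump(c,open(n+".pkl","wb")); cv2.imwrite(f"pics/{n}0.png",c["color"]); print(n,c["fx"],c["R"].round(3).tolist(),c["t"].round(3))
print(manip.get_state())
E
```

```text
top 365.17029169325684 [[0.028, -1.0, -0.01], [-0.998, -0.027, -0.059], [0.059, 0.012, -0.998]] [-0.037  0.502  1.045]
scene 374.453663022436 [[0.705, 0.71, -0.002], [0.45, -0.448, -0.773], [-0.549, 0.544, -0.635]] [-0.355 -0.185  1.292]
{'clock': 0.1, 'qpos': array([ 1.08181461e+00,  3.26892709e-01, -1.93466235e-01,  1.05201081e+00,
        7.78570508e-06,  1.43658357e+00]), 'dq': array([-0.00113933, -0.00103446,  0.00243293,  0.00054381, -0.00203641,
        0.00107702]), 'effort': array([-7.04791728e-04, -4.44239080e+01,  2.63037890e+01,  7.87431694e-03,
       -2.38668827e-04, -4.15980850e-06]), 'position': array([0.1908583 , 0.5153922 , 0.30317426]), 'tool_rot': array([-3.14003442e+00, -2.18255718e-04,  2.78682351e+00]), 'wrist_force': array([ 0.10947049,  0.46972006, -0.12987143]), 'wrist_torque': array([-0.01688779, -0.07063327,  0.04804346]), 'gripper_force': 0.0, 'grip_width': 0.0853180749457869}
```

View pics/top0.png

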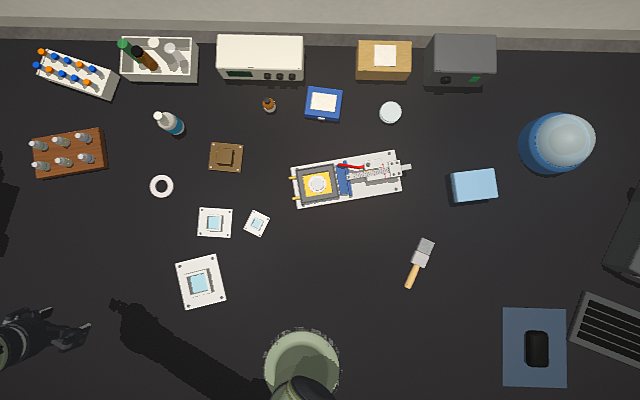

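View pics/scene0.png

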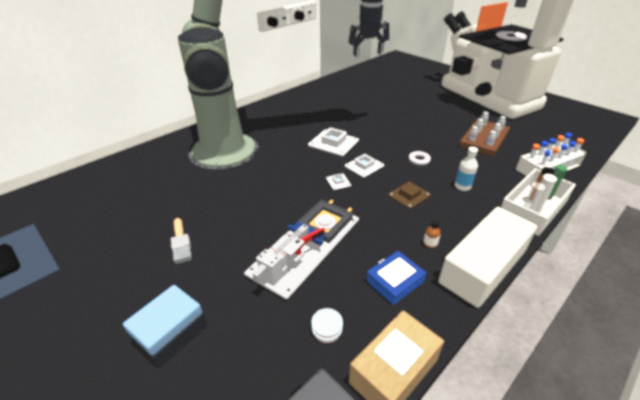

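Run:
```python
from h import *
import pickle
c=pickle.load(open("top.pkl","rb")); P=cloud(c); im=c["color"]
a=cv2.resize(im[190:320,160:290],(400,400),interpolation=cv2.INTER_CUBIC); b=cv2.resize(im[140:220,280:420],(700,400),interpolation=cv2.INTER_CUBIC)
cv2.imwrite("pics/crop1.png",np.hstack([a,b])[:, :] if 0 else cv2.resize(np.hstack([a,b]),(800,291)))
def rect(m):
    pts=P[m][:,:2].astype(np.float32)*1000; r=cv2.minAreaRect(pts); return [np.round(x,1).tolist() for x in r],np.median(P[m][:,2]).round(4),m.sum()
def win(u0,v0,u1,v1):
    m=np.zeros(im.shape[:2],bool); m[v0:v1,u0:u1]=1; return m
z=P[...,2]
for n,w in dict(mid=(190,200,238,242),small=(240,205,275,240),big=(170,250,230,312),blank=(203,138,247,177)).items():
    W=win(*w)
    print(n,"plate",rect(W&(z>.003)&(z<.012)),"all",rect(W&(z>.003)),"frame",rect(W&(z>.016)),"zmax",z[W].max().round(4))
W=win(280,140,420,215)
print("holder base",rect(W&(z>.013)&(z<.022)),"all>13mm",rect(W&(z>.013)))
print("bench z",np.median(z[W&(z<.01)]))
hsv=cv2.cvtColor(im,cv2.COLOR_BGR2HSV); H,S,V=cv2.split(hsv)
red=W&((H<8)|(H>172))&(S>130)&(V>80); print("red",red.sum()); 
bl=W&(H>100)&(H<130)&(S>130)&(V>60); print("blue",rect(bl))
gd=W&(z>.068)&(z<.095); print("high",rect(gd))
ch=W&(z>.03)&(z<.042); print("rim",rect(ch))
for v,u in np.argwhere(red): print((u,v),(P[v,u]*1000).round(0).tolist(),end=" ")
```

```text
mid plate ([[414.0, 269.8], [120.1, 138.3], 2.3], np.float64(0.0067), np.int64(897)) all ([[416.6, 151.7], [119.7, 374.9], 1.6], np.float64(0.0072), np.int64(1056)) frame ([[412.9, 126.0], [46.1, 323.7], 1.5], np.float64(0.0264), np.int64(135)) zmax 1.072
small plate ([[412.5, 142.3], [99.1, 100.1], 1.6], np.float64(0.0048), np.int64(361)) all ([[414.3, 78.3], [99.1, 228.2], 1.6], np.float64(0.0052), np.int64(420)) frame ([[414.0, 63.2], [37.7, 199.9], 4.2], np.float64(0.0181), np.int64(45)) zmax 1.072
big plate ([[239.2, 302.8], [174.8, 173.7], 1.7], np.float64(0.0088), np.int64(1547)) all ([[276.6, 169.0], [204.1, 481.6], 15.7], np.float64(0.01), np.int64(2238)) frame ([[310.4, 139.1], [82.0, 426.7], 25.8], np.float64(0.0368), np.int64(384)) zmax 1.072
blank plate ([[601.3, 245.7], [113.8, 128.6], 1.7], np.float64(0.0063), np.int64(727)) all ([[564.8, 133.2], [395.0, 139.6], 72.9], np.float64(0.0074), np.int64(1008)) frame ([[539.4, 109.7], [346.7, 55.8], 64.7], np.float64(0.0262), np.int64(273)) zmax 1.072
holder base ([[544.9, -114.0], [124.2, 308.0], 11.4], np.float64(0.0184), n
[... 3376 characters left out ...]
39.0, 77.0] (np.int64(358), np.int64(167)) [573.0, -142.0, 72.0] (np.int64(359), np.int64(167)) [572.0, -144.0, 77.0] (np.int64(360), np.int64(167)) [572.0, -147.0, 77.0] (np.int64(361), np.int64(167)) [573.0, -150.0, 74.0] (np.int64(362), np.int64(167)) [572.0, -153.0, 76.0] (np.int64(363), np.int64(167)) [572.0, -155.0, 78.0] (np.int64(354), np.int64(168)) [571.0, -132.0, 60.0] (np.int64(356), np.int64(168)) [570.0, -137.0, 70.0] (np.int64(357), np.int64(168)) [570.0, -139.0, 73.0] (np.int64(358), np.int64(168)) [570.0, -142.0, 73.0] (np.int64(359), np.int64(168)) [570.0, -144.0, 75.0] (np.int64(360), np.int64(168)) [570.0, -147.0, 73.0] (np.int64(384), np.int64(174)) [555.0, -213.0, 77.0]
```

View pics/crop1.png

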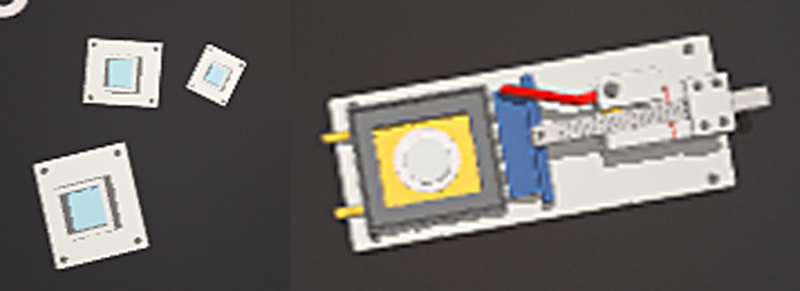

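The silver lookalikes in the top view are at (215,222), (257,223) small and (200,282) large. The middle-sized one at (215,222) is meant, because its size sits between the other two, and the crop confirms glass and a silver plate. The holder runs from the chamber at (318,183) to the guide at (385,170), with the lever open on the upper (+x) side.

Run:
```python
from h import *
import pickle
c=pickle.load(open("top.pkl","rb")); P=cloud(c); im=c["color"]; ok=c["depth"]>0
z=P[...,2]
print("tip",manip.tip_reach)
def win(u0,v0,u1,v1):
    m=np.zeros(im.shape[:2],bool); m[v0:v1,u0:u1]=1; return m&ok
def rect(m):
    r=cv2.minAreaRect(P[m][:,:2].astype(np.float32)*1000); return [np.round(x,1).tolist() for x in r]
for n,w in dict(mid=(190,200,238,242),small=(240,205,275,240),big=(170,250,230,312)).items():
    W=win(*w); print(n,rect(W&(z>.003)&(z<.1)),"frame",rect(W&(z>.020)&(z<.1)),z[W].max())
W=win(280,140,420,215)
a=np.radians(11.4); Rh=np.array([[np.cos(a),-np.sin(a)],[np.sin(a),np.cos(a)]]); L=(P[...,:2]*1000-[544.9,-114.0])@Rh
def ext(n,m):
    q=L[m]; print(n,np.percentile(q,[0,2,50,98,100],axis=0).round(1).tolist(),m.sum())
ext("rim",W&(z>.034)&(z<.0405)&(L[...,1]>20)&(L[...,1]<160))
rm=W&(z>.030)&(z<.0405)&(L[...,1]>20)
print("rimrect",rect(rm))
H,S,V=cv2.split(cv2.cvtColor(im,cv2.COLOR_BGR2HSV))
ext("blue",W&(H>100)&(H<130)&(S>130)&(V>60)&(z>.045)&(z<.058))
ext("guide",W&(z>.080)&(z<.09)); ext("leg/gu",W&(z>.066)&(L[...,1]<10))
red=W&((H<8)|(H>172))&(S>130)&(V>80)&(z>.07); ext("red",red)
q=L[red]
for y in range(-60,25,10):
    s=q[abs(q[:,1]-y)<5]; print(y,s[:,0].min().round(1) if len(s) else None,s[:,0].max().round(1) if len(s) else None)
```

```text
tip 0.0726
mid [[414.0, 269.8], [120.1, 138.3], 2.3] frame [[408.7, 264.6], [47.0, 45.9], 87.7] 0.03359180946258553
small [[412.5, 142.3], [99.1, 100.1], 1.6] frame [[404.9, 143.7], [28.8, 16.9], 68.3] 0.022847284802406758
big [[239.2, 302.8], [174.8, 173.7], 1.7] frame [[237.4, 298.2], [66.3, 69.0], 15.3] 0.04298925566651979
rim [[-50.4, 28.6], [-49.5, 29.6], [-1.8, 84.4], [49.2, 140.7], [50.3, 147.6]] 514
rimrect [[525.9, -20.7], [100.8, 132.9], 11.6]
blue [[-47.5, -4.1], [-46.0, -3.7], [-8.2, 6.1], [43.8, 26.1], [46.8, 26.6]] 119
guide [[-22.0, -146.0], [-20.3, -144.2], [12.8, -115.9], [32.5, -51.2], [33.5, -49.1]] 342
leg/gu [[-22.2, -176.2], [-20.0, -166.8], [2.8, -85.3], [32.7, 0.4], [37.0, 9.7]] 856
red [[-10.0, -98.8], [18.0, -46.5], [26.7, -15.5], [38.8, 19.4], [41.2, 20.3]] 64
-60 None None
-50 18.6 24.0
-40 17.9 24.7
-30 18.1 25.7
-20 22.8 29.5
-10 25.1 31.6
0 29.2 36.3
10 34.0 37.5
20 35.0 41.2
```

Run:
```python
from h import *
import pickle
c=pickle.load(open("top.pkl","rb")); im=c["color"]
def onplane(uv,z):
    d=np.c_[(uv[:,0]-c["cx"])/c["fx"],(uv[:,1]-c["cy"])/c["fy"],np.ones(len(uv))]@c["R"]; o=-c["R"].T@c["t"]
    return (o+d*((z-o[2])/d[:,2])[:,None])[:,:2]*1000
K=8
for n,(u0,v0,u1,v1) in dict(mid=(190,200,240,245),small=(240,205,275,240)).items():
    g=cv2.resize(im[v0:v1,u0:u1].min(2) if 0 else cv2.cvtColor(im[v0:v1,u0:u1],cv2.COLOR_BGR2GRAY),None,fx=K,fy=K,interpolation=cv2.INTER_LINEAR)
    m=(g>125).astype(np.uint8); cs,_=cv2.findContours(m,cv2.RETR_EXTERNAL,cv2.CHAIN_APPROX_NONE); q=max(cs,key=cv2.contourArea)[:,0].astype(float)
    q=(q+.5)/K-.5+[u0,v0]; r=cv2.minAreaRect(onplane(q,.006).astype(np.float32)); print(n,r)
```

```text
mid ((408.788330078125, 266.0716247558594), (99.26737213134766, 85.69351196289062), 87.89303588867188)
small ((409.3703308105469, 143.8233642578125), (58.4968147277832, 65.00477600097656), 65.2553939819336)
```

Request:
{"op": "drive_tool", "data": {
  "fingers": [0, 0, 0, 0, 0, 0],
  "offset": [
    [-1, -0.545, 0.4],
    [-1, -0.545, 0.4],
    [-1, -0.545, 0.4],
    [-1, -0.545, 0.4],
    [-1, -0.545, 0.4],
    [-1, -0.545, 0.4]
  ],
  "dr": [
    [0, 0, 0.2],
    [0, 0, 0.2],
    [0, 0, 0.2],
    [0, 0, 0.2],
    [0, 0, 0.2],
    [0, 0, 0.2]
  ]
}}

```text
clock: 0.6
position: [0.2813, 0.4114, 0.2551]
tool_rot: [-3.14, 0.0, 2.154]
wrist_force: [0.5, 0.2, 0.2]
grip_width: 0.0854
gripper_force: 0.0
```

```bash
cat >> h.py <<'E'
from scipy.spatial.transform import Rotation as Ro
def go(x,y,z,yaw):
    "offset / dr (tool units) from measured pose to TCP target, tool down"
    s=manip.get_state(); R=Ro.from_euler("xyz",s["tool_rot"]); T=Ro.from_euler("xyz",[np.pi,0,yaw])
    print("t",s["clock"],"p",s["position"].round(4),"rpy",s["tool_rot"].round(4),"F",s["wrist_force"].round(1),"w",round(s["grip_width"],4),"gf",s["gripper_force"],"q6",s["qpos"][5].round(2))
    print("offset",(R.inv().apply(np.array([x,y,z])-s["position"])/.12).round(4),"dr",((R.inv()*T).as_rotvec()/np.pi).round(4))
HO=np.array([.5442,-.1105]); HA=np.radians(11.4)
def hol(x,y): return HO+np.array([[np.cos(HA),-np.sin(HA)],[np.sin(HA),np.cos(HA)]])@np.array([x,y])
E
python3 -c "
from h import *
go(.4088,.2658,.20,1.534)"
```

```text
t 0.6 p [0.2813 0.4114 0.2551] rpy [-3.1396e+00  4.0000e-04  2.1537e+00] F [0.5 0.2 0.2] w 0.0854 gf 0.0 q6 1.81
offset [-1.5971  0.22    0.4591] dr [-0.0006  0.0003  0.1972]
```

Request:
{"op": "drive_tool", "data": {
  "fingers": [0, 0, 0, 0, 0, 0],
  "offset": [
    [-1, 0.14, 0.4],
    [-1, 0.14, 0.4],
    [-1, 0.14, 0.4],
    [-1, 0.14, 0.4],
    [-1, 0.14, 0.4],
    [-1, 0.14, 0.4]
  ],
  "dr": [
    [0, 0, 0.197],
    [0, 0, 0.197],
    [0, 0, 0.197],
    [0, 0, 0.197],
    [0, 0, 0.197],
    [0, 0, 0.197]
  ]
}}

```text
clock: 1.1
position: [0.3616, 0.322, 0.2076]
tool_rot: [-3.141, 0.0, 1.54]
wrist_force: [-0.1, -0.3, -0.1]
grip_width: 0.0851
gripper_force: 0.0
```

```bash
python3 -c "
from h import *
go(.4088,.2658,.15,1.534)"
```

```text
t 1.1 p [0.3616 0.322  0.2076] rpy [-3.1410e+00  1.0000e-04  1.5396e+00] F [-0.1 -0.3 -0.1] w 0.0851 gf 0.0 q6 2.18
offset [-0.4555  0.4077  0.4798] dr [-0.0002  0.      0.0018]
```

Request:
{"op": "drive_tool", "data": {
  "fingers": [0.1, 0.1, 0.1, 0.1, 0.1],
  "offset": [
    [-0.455, 0.408, 0.48],
    [-0.455, 0.408, 0.48],
    [-0.455, 0.408, 0.48],
    [-0.455, 0.408, 0.48],
    [-0.455, 0.408, 0.48]
  ],
  "dr": [
    [0, 0, 0.002],
    [0, 0, 0.002],
    [0, 0, 0.002],
    [0, 0, 0.002],
    [0, 0, 0.002]
  ],
  "squeeze": 30
}}

```text
clock: 1.52
position: [0.4082, 0.2666, 0.1504]
tool_rot: [-3.14, -0.0, 1.536]
wrist_force: [-0.8, -0.2, 0.4]
grip_width: 0.0772
gripper_force: 0.0
```

Run:
```python
from h import *
go(.4088,.2658,.085,1.534)
c=manip.camera("top"); s=manip.camera("scene")
u,v=map(int,proj(c,[.4088,.2658,.02])); a=cv2.resize(c["color"][v-50:v+50,u-50:u+50],(400,400),interpolation=cv2.INTER_CUBIC)
u,v=map(int,proj(s,[.4088,.2658,.05])); b=cv2.resize(s["color"][v-50:v+50,u-50:u+50],(400,400),interpolation=cv2.INTER_CUBIC)
cv2.imwrite("pics/g1.png",np.hstack([a,b]))
```

```text
t 1.5167 p [0.4082 0.2666 0.1504] rpy [-3.1405e+00 -3.0000e-04  1.5361e+00] F [-0.8 -0.2  0.4] w 0.0772 gf 0.0 q6 2.03
offset [-0.0071  0.0057  0.545 ] dr [-0.0004 -0.0001  0.0007]
```

View pics/g1.png

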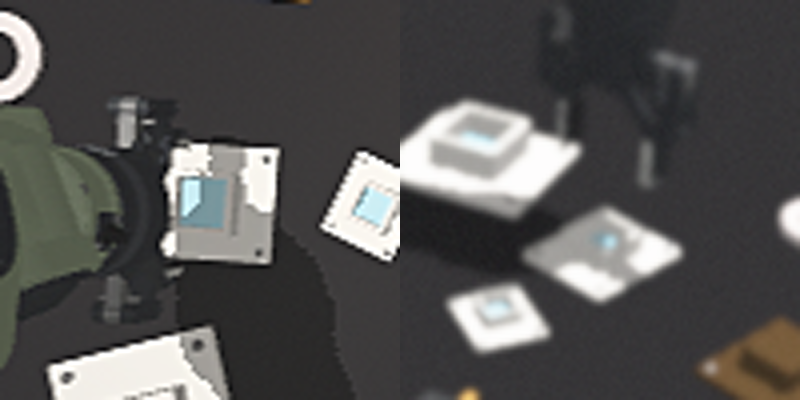

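Request:
{"op": "drive_tool", "data": {
  "fingers": [0.1, 0.1, 0.1, 0.1, 0.1, 0.1],
  "offset": [
    [0, 0, 0.25],
    [0, 0, 0.4],
    [0, 0, 0.5],
    [0, 0, 0.528],
    [0, 0, 0.528],
    [0, 0, 0.528]
  ],
  "dr": [
    [0, 0, 0],
    [0, 0, 0],
    [0, 0, 0],
    [0, 0, 0],
    [0, 0, 0],
    [0, 0, 0]
  ]
}}

```text
clock: 2.12
position: [0.4088, 0.267, 0.0879]
tool_rot: [3.14, -0.001, 1.535]
wrist_force: [1.3, 0.2, -0.3]
grip_width: 0.0773
gripper_force: 0.0
```

Request:
{"op": "drive_tool", "data": {
  "fingers": [0.6, 0.6, 0.6, 0.6, 0.6, 0.6, 0.6, 0.6],
  "offset": [
    [0, 0, 0],
    [0, 0, 0],
    [0, 0, 0],
    [0, 0, 0],
    [0, 0, 0],
    [0, 0, 0],
    [0, 0, 0],
    [0, 0, 0]
  ],
  "dr": [
    [0, 0, 0],
    [0, 0, 0],
    [0, 0, 0],
    [0, 0, 0],
    [0, 0, 0],
    [0, 0, 0],
    [0, 0, 0],
    [0, 0, 0]
  ],
  "squeeze": 30
}}

```text
clock: 2.78
position: [0.4091, 0.2665, 0.088]
tool_rot: [3.14, -0.001, 1.533]
wrist_force: [-1.6, 0.5, 5.3]
grip_width: 0.0452
gripper_force: 30.5
```

Request:
{"op": "drive_tool", "data": {
  "fingers": [0.6, 0.6, 0.6, 0.6, 0.6, 0.6],
  "offset": [
    [0, 0, -0.1],
    [0, 0, -0.3],
    [0, 0, -0.6],
    [0, 0, -0.9],
    [0, 0, -0.95],
    [0, 0, -0.95]
  ],
  "dr": [
    [0, 0, 0],
    [0, 0, 0],
    [0, 0, 0],
    [0, 0, 0],
    [0, 0, 0],
    [0, 0, 0]
  ],
  "squeeze": 40
}}

```text
clock: 3.28
position: [0.4104, 0.2669, 0.2038]
tool_rot: [3.136, -0.003, 1.533]
wrist_force: [0.4, -0.1, -1.4]
grip_width: 0.0446
gripper_force: 42.8
```

```bash
python3 -c "
from h import *
print(hol(0,81)); x,y=hol(0,81)
go(x,y,.20,np.pi/2+HA)"
```

```text
[-15.46604457  79.29146514]
t 3.2833 p [0.4104 0.2669 0.2038] rpy [ 3.1359e+00 -2.9000e-03  1.5332e+00] F [ 0.4 -0.1 -1.4] w 0.0446 gf 42.844324707984924 q6 2.03
offset [ 653.1027 -156.9487    1.032 ] dr [ 0.0019 -0.0007 -0.0753]
```

Request:
{"op": "drive_tool", "data": {
  "fingers": [0.6, 0.6, 0.6, 0.6],
  "offset": [
    [-0.25, 0.11, 0],
    [-0.55, 0.25, 0],
    [-0.85, 0.37, 0],
    [-1, 0.45, 0]
  ],
  "dr": [
    [0, 0, 0],
    [0, 0, 0],
    [0, 0, 0],
    [0, 0, 0]
  ]
}}

```text
clock: 3.62
position: [0.4578, 0.1411, 0.1993]
tool_rot: [-3.139, 0.002, 1.531]
wrist_force: [1.4, -0.5, -1.4]
grip_width: 0.0444
gripper_force: 42.8
```

Request:
{"op": "drive_tool", "data": {
  "fingers": [0.6, 0.6, 0.6, 0.6, 0.6],
  "offset": [
    [-0.3, 0.13, 0],
    [-0.6, 0.27, 0],
    [-0.9, 0.4, 0],
    [-1, 0.45, 0],
    [-1, 0.45, 0]
  ],
  "dr": [
    [0, 0, 0],
    [0, 0, 0],
    [0, 0, 0],
    [0, 0, 0],
    [0, 0, 0]
  ]
}}

```text
clock: 4.03
position: [0.5082, 0.0192, 0.1994]
tool_rot: [-3.141, 0.001, 1.528]
wrist_force: [-0.8, 0.4, -1.5]
grip_width: 0.0446
gripper_force: 42.8
```

```bash
sed -i 's/np.array(\[x,y\])/np.array([x,y])\/1000/' h.py; python3 -c "
from h import *
print(hol(0,81)); x,y=hol(0,81)
go(x,y,.165,np.pi/2+HA)"
```

```text
[ 0.52818976 -0.03109803]
t 4.0333 p [0.5082 0.0192 0.1994] rpy [-3.1405e+00  7.0000e-04  1.5281e+00] F [-0.8  0.4 -1.5] w 0.0446 gf 42.80198693275452 q6 1.51
offset [-0.4114  0.1844  0.2868] dr [-0.0004  0.0002 -0.0769]
```

Request:
{"op": "drive_tool", "data": {
  "fingers": [0.6, 0.6, 0.6, 0.6, 0.6, 0.6],
  "offset": [
    [-0.25, 0.1, 0.1],
    [-0.41, 0.184, 0.22],
    [-0.41, 0.184, 0.28],
    [-0.41, 0.184, 0.28],
    [-0.41, 0.184, 0.28],
    [-0.41, 0.184, 0.28]
  ],
  "dr": [
    [0, 0, -0.035],
    [0, 0, -0.077],
    [0, 0, -0.077],
    [0, 0, -0.077],
    [0, 0, -0.077],
    [0, 0, -0.077]
  ]
}}

```text
clock: 4.53
position: [0.5269, -0.0264, 0.1671]
tool_rot: [-3.14, -0.001, 1.776]
wrist_force: [-1.0, -0.5, -1.6]
grip_width: 0.0444
gripper_force: 42.8
```

Run:
```python
from h import *
x,y=hol(0,81); go(x,y,.1265,np.pi/2+HA)
c=manip.camera("top"); s=manip.camera("scene")
u,v=map(int,proj(c,[x,y,.05])); a=cv2.resize(c["color"][v-40:v+40,u-40:u+40],(400,400),interpolation=cv2.INTER_CUBIC)
u,v=map(int,proj(s,[x,y,.05])); b=cv2.resize(s["color"][v-40:v+40,u-40:u+40],(400,400),interpolation=cv2.INTER_CUBIC)
cv2.imwrite("pics/g2.png",np.hstack([a,b]))
P=cloud(c); ok=c["depth"]>0; z=P[...,2]; d=np.linalg.norm(P[...,:2]-[x,y],axis=-1)
im=c["color"].astype(int); m=ok&(d<.09)&(z>.072)&(z<.092)
print(m.sum()); 
a=HA; Rh=np.array([[np.cos(a),-np.sin(a)],[np.sin(a),np.cos(a)]]); L=((P[m][:,:2]-HO)@Rh)*1000
print(np.percentile(L,[0,2,50,98,100],axis=0).round(1).tolist(), np.median(z[m]))
np.save("L.npy",L)
```

```text
t 4.5333 p [ 0.5269 -0.0264  0.1671] rpy [-3.1404e+00 -1.0000e-03  1.7760e+00] F [-1.  -0.5 -1.6] w 0.0444 gf 42.77751982212067 q6 1.18
offset [-0.0406  0.0026  0.3382] dr [-0.0004 -0.0003  0.002 ]
10
[[-7.1, -7.9], [-7.0, -7.8], [-1.5, -4.9], [4.3, -1.2], [4.4, -0.7]] 0.07565436869266337
```

View pics/g2.png

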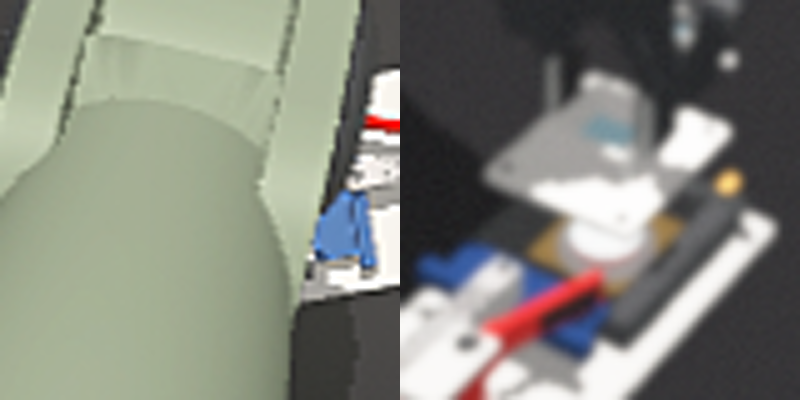

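Request:
{"op": "drive_tool", "data": {
  "fingers": [0.6, 0.6, 0.6],
  "offset": [
    [-0.035, 0.002, 0.15],
    [-0.035, 0.002, 0.15],
    [-0.035, 0.002, 0.15]
  ],
  "dr": [
    [0, 0, 0.002],
    [0, 0, 0.002],
    [0, 0, 0.002]
  ]
}}

```text
clock: 4.88
position: [0.5281, -0.0312, 0.1492]
tool_rot: [-3.14, -0.001, 1.769]
wrist_force: [0.4, -0.6, -2.0]
grip_width: 0.0446
gripper_force: 42.8
```

Run:
```python
from h import *
x,y=hol(0,81.7); go(x,y,.1265,np.pi/2+HA)
s=manip.camera("scene")
u,v=map(int,proj(s,[x,y,.05])); b=cv2.resize(s["color"][v-40:v+40,u-50:u+50],(800,600),interpolation=cv2.INTER_CUBIC)
# overlay where the cover plate top edge should be if centred at its present height
zt=manip.get_state()["position"][2]-.088
for hz,col,(hx,hy) in ((zt+.006,(0,255,0),(42,48)),(.038,(255,0,255),(48,54))):
    pts=[]
    for sx,sy in((-1,-1),(1,-1),(1,1),(-1,1)):
        w=hol(sx*hx,81+sy*hy); p=proj(s,[*w,hz]); pts.append([(p[0]-u+50+.5)*8,(p[1]-v+40+.5)*7.5])
    cv2.polylines(b,[np.int32(pts)],True,col,1)
cv2.imwrite("pics/g3.png",b)
```

```text
t 4.8833 p [ 0.5281 -0.0312  0.1492] rpy [-3.1402e+00 -8.0000e-04  1.7694e+00] F [ 0.4 -0.6 -2. ] w 0.0446 gf 42.77598559856415 q6 1.17
offset [0.0064 0.0011 0.1895] dr [-0.0004 -0.0002 -0.0001]
```

View pics/g3.png

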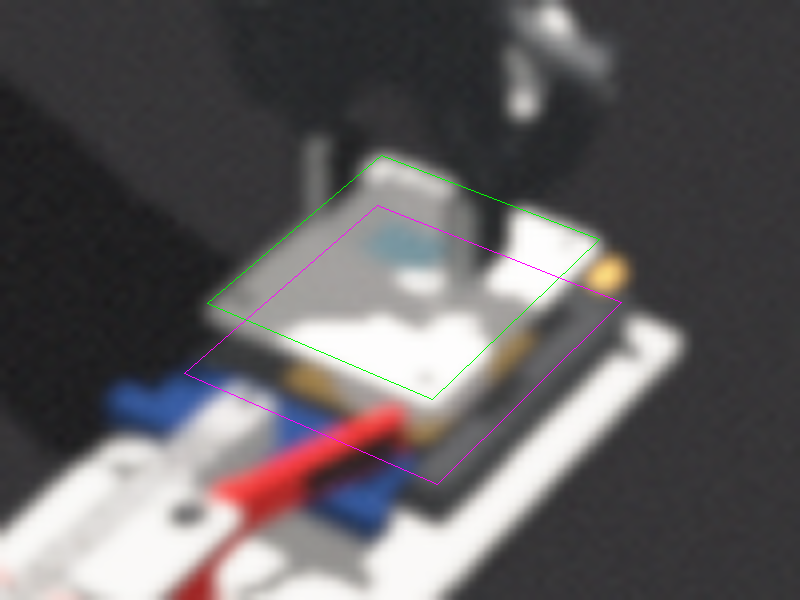

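Request:
{"op": "drive_tool", "data": {
  "fingers": [0.6, 0.6, 0.6, 0.6, 0.6],
  "offset": [
    [0.006, 0.001, 0.08],
    [0.006, 0.001, 0.15],
    [0.006, 0.001, 0.19],
    [0.006, 0.001, 0.205],
    [0.006, 0.001, 0.215]
  ],
  "dr": [
    [0, 0, 0],
    [0, 0, 0],
    [0, 0, 0],
    [0, 0, 0],
    [0, 0, 0]
  ]
}}

```text
clock: 5.35
position: [0.5284, -0.031, 0.1228]
tool_rot: [-3.14, -0.001, 1.769]
wrist_force: [-1.0, -0.7, -1.5]
grip_width: 0.0446
gripper_force: 42.8
```

Request:
{"op": "drive_tool", "data": {
  "fingers": [0.6, 0.6, 0.6],
  "offset": [
    [0, 0, 0.005],
    [0, 0, 0.01],
    [0, 0, 0.01]
  ],
  "dr": [
    [0, 0, 0],
    [0, 0, 0],
    [0, 0, 0]
  ]
}}

```text
clock: 5.6
position: [0.5289, -0.0312, 0.1224]
tool_rot: [3.141, 0.0, 1.769]
wrist_force: [-0.4, -0.0, -1.0]
grip_width: 0.0446
gripper_force: 42.8
```

Request:
{"op": "drive_tool", "data": {
  "fingers": [0.6, 0.6, 0.6],
  "offset": [
    [0, 0, 0.007],
    [0, 0, 0.012],
    [0, 0, 0.012]
  ],
  "dr": [
    [0, 0, 0],
    [0, 0, 0],
    [0, 0, 0]
  ]
}}

```text
clock: 5.85
position: [0.529, -0.0312, 0.1221]
tool_rot: [3.141, 0.001, 1.769]
wrist_force: [-4.0, 0.7, 8.8]
grip_width: 0.0448
gripper_force: 43.8
```

Request:
{"op": "drive_tool", "data": {
  "fingers": [0.1, 0.1, 0.1, 0.1, 0.1],
  "offset": [
    [0, 0, 0],
    [0, 0, 0],
    [0, 0, 0],
    [0, 0, 0],
    [0, 0, 0]
  ],
  "dr": [
    [0, 0, 0],
    [0, 0, 0],
    [0, 0, 0],
    [0, 0, 0],
    [0, 0, 0]
  ]
}}

```text
clock: 6.27
position: [0.5289, -0.0311, 0.1208]
tool_rot: [3.142, -0.0, 1.769]
wrist_force: [0.4, -0.1, -0.7]
grip_width: 0.0773
gripper_force: 0.0
```

Request:
{"op": "drive_tool", "data": {
  "fingers": [0.1, 0.1, 0.1, 0.1],
  "offset": [
    [0, 0, -0.15],
    [0, 0, -0.4],
    [0, 0, -0.7],
    [0, 0, -0.7]
  ],
  "dr": [
    [0, 0, 0],
    [0, 0, 0],
    [0, 0, 0],
    [0, 0, 0]
  ]
}}

```text
clock: 6.6
position: [0.5321, -0.0317, 0.2107]
tool_rot: [3.133, 0.004, 1.769]
wrist_force: [1.1, 0.3, 0.3]
grip_width: 0.0767
gripper_force: 0.0
```

Run:
```python
from h import *
x,y=hol(10,-22); go(x,y,.20,np.pi/2+HA); print(x,y)
s=manip.camera("scene"); x,y=hol(0,81)
u,v=map(int,proj(s,[x,y,.05])); b=cv2.resize(s["color"][v-40:v+40,u-50:u+50],(800,600),interpolation=cv2.INTER_CUBIC)
cv2.imwrite("pics/g4.png",b)
P=cloud(s); Rh=np.array([[np.cos(HA),-np.sin(HA)],[np.sin(HA),np.cos(HA)]]); L=(P[...,:2]-HO)@Rh*1000; z=P[...,2]
m=(s["depth"]>0)&(abs(L[...,0])<36)&(abs(L[...,1]-81)<42)&(z>.02)&(z<.045)
A=np.c_[L[m],np.ones(m.sum())]; f,*_=np.linalg.lstsq(A,z[m]*1000,rcond=None); print("plane",f,m.sum(),np.std(z[m]*1000-A@f))
```

```text
t 6.6 p [ 0.5321 -0.0317  0.2107] rpy [3.133  0.0036 1.7691] F [1.1 0.3 0.3] w 0.0767 gf 0.0 q6 1.17
offset [-0.8467  0.0521  0.0929] dr [ 0.0027  0.0011 -0.0002]
0.558351173234558 -0.13008939243788661
plane [-7.09467470e-03  1.43910435e-02  3.91325081e+01] 339 1.7943697603343518
```

View pics/g4.png

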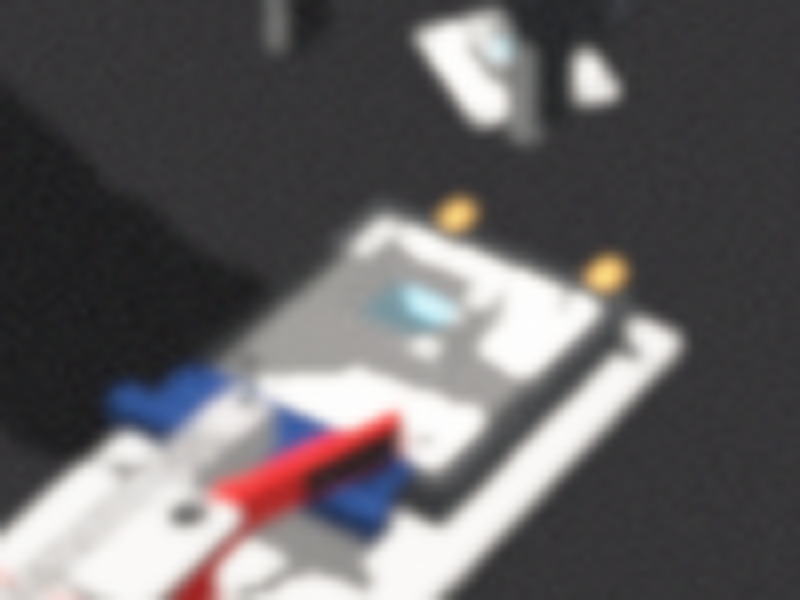

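The cover lies flat inside the rim: its plane fits at about 39 mm, the tilt is small, and its edges run parallel to the rim in the picture (about (230,360) to (600,300)). Next is the gap.

Run:
```python
from h import *
x,y=hol(11,-33); print(x,y); go(x,y,.20,np.pi/2+HA)
```

```text
0.5615056751533501 -0.14067471801834644
t 6.65 p [ 0.5313 -0.0316  0.2084] rpy [3.1348e+00 2.8000e-03 1.7690e+00] F [-0.1 -0.3 -0. ] w 0.0771 gf 0.0 q6 1.17
offset [-0.9408  0.0672  0.073 ] dr [ 0.0022  0.0009 -0.0002]
```

Request:
{"op": "drive_tool", "data": {
  "fingers": [0, 0, 0, 0, 0, 0],
  "offset": [
    [-0.3, 0.03, 0],
    [-0.6, 0.06, 0],
    [-0.85, 0.08, 0.03],
    [-0.94, 0.09, 0.05],
    [-0.94, 0.09, 0.05],
    [-0.94, 0.09, 0.05]
  ],
  "dr": [
    [0, 0, 0],
    [0, 0, 0],
    [0, 0, 0],
    [0, 0, 0],
    [0, 0, 0],
    [0, 0, 0]
  ]
}}

```text
clock: 7.15
position: [0.5607, -0.1394, 0.1975]
tool_rot: [-3.14, -0.002, 1.768]
wrist_force: [0.6, 0.6, 0.7]
grip_width: 0.0858
gripper_force: 0.0
```

Run:
```python
from h import *
x,y=hol(11,-33); go(x,y,.15,np.pi/2+HA)
```

```text
t 7.15 p [ 0.5607 -0.1394  0.1975] rpy [-3.1395e+00 -2.0000e-03  1.7679e+00] F [0.6 0.6 0.7] w 0.0858 gf 0.0 q6 1.0
offset [-0.0124  0.0051  0.3961] dr [-0.0007 -0.0006 -0.0006]
```

Request:
{"op": "drive_tool", "data": {
  "fingers": [0, 0, 0, 0],
  "offset": [
    [-0.008, 0.005, 0.15],
    [-0.008, 0.005, 0.32],
    [-0.008, 0.005, 0.34],
    [-0.008, 0.005, 0.34]
  ],
  "dr": [
    [0, 0, 0],
    [0, 0, 0],
    [0, 0, 0],
    [0, 0, 0]
  ]
}}

```text
clock: 7.48
position: [0.5608, -0.1385, 0.1567]
tool_rot: [-3.138, -0.003, 1.771]
wrist_force: [-0.2, -1.3, -0.4]
grip_width: 0.0855
gripper_force: 0.0
```

Run:
```python
from h import *
x,y=hol(11,-33); go(x,y,.119,np.pi/2+HA)
s=manip.camera("scene"); x,y=hol(0,-10)
u,v=map(int,proj(s,[x,y,.07])); b=cv2.resize(s["color"][v-36:v+36,u-48:u+48],(800,600),interpolation=cv2.INTER_CUBIC)
# expected finger-tip rectangles at present pose (green)
for sx in(-1,1):
    pts=[]
    for fx,fy in((42.5,-11),(57,-11),(57,11),(42.5,11)):
        p=proj(s,[*hol(11+sx*fx,-33+fy),.084]); pts.append([(p[0]-u+48+.5)*800/96,(p[1]-v+36+.5)*600/72])
    cv2.polylines(b,[np.int32(pts)],True,(0,255,0),1)
cv2.imwrite("pics/g5.png",b)
c=manip.camera("top"); cv2.imwrite("pics/top5.png",c["color"])
```

```text
t 7.4833 p [ 0.5608 -0.1385  0.1567] rpy [-3.1381e+00 -2.6000e-03  1.7705e+00] F [-0.2 -1.3 -0.4] w 0.0855 gf 0.0 q6 1.0
offset [-0.0194  0.0034  0.3142] dr [-0.0011 -0.0008  0.0002]
```

View pics/g5.png

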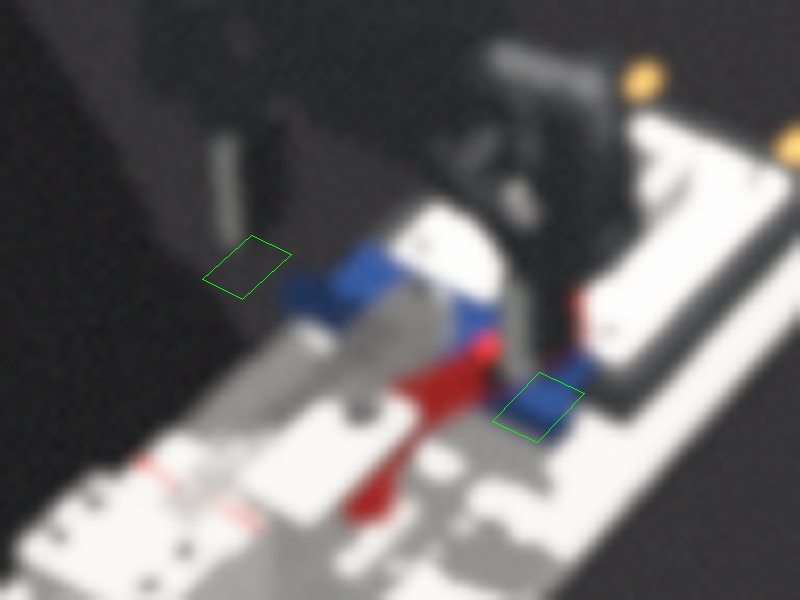

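Request:
{"op": "drive_tool", "data": {
  "fingers": [0, 0, 0, 0, 0, 0],
  "offset": [
    [-0.012, 0.003, 0.1],
    [-0.012, 0.003, 0.2],
    [-0.012, 0.003, 0.3],
    [-0.012, 0.003, 0.37],
    [-0.012, 0.003, 0.37],
    [-0.012, 0.003, 0.37]
  ],
  "dr": [
    [0, 0, 0],
    [0, 0, 0],
    [0, 0, 0],
    [0, 0, 0],
    [0, 0, 0],
    [0, 0, 0]
  ]
}}

```text
clock: 8.08
position: [0.5629, -0.1417, 0.1135]
tool_rot: [-3.141, -0.0, 1.769]
wrist_force: [-0.1, -0.5, -0.4]
grip_width: 0.0855
gripper_force: 0.0
```

```bash
cat >> h.py <<'E'
def inh():
    s=manip.get_state(); Rh=np.array([[np.cos(HA),-np.sin(HA)],[np.sin(HA),np.cos(HA)]])
    print("t",round(s["clock"],2),"TCP in holder mm",((s["position"][:2]-HO)@Rh*1000).round(1),"z",s["position"][2].round(4),"F(h)",(s["wrist_force"][:2]@Rh).round(1),s["wrist_force"][2].round(1),"yaw err",round(s["tool_rot"][2]-np.pi/2-HA,4),"w",round(s["grip_width"],4),"gf",s["gripper_force"])
E
python3 - <<'E'
from h import *
inh()
E
```

```text
t 8.08 TCP in holder mm [ 12.1 -34.3] z 0.1135 F(h) [-0.2 -0.5] -0.4 yaw err -0.0008 w 0.0855 gf 0.0
```

Request:
{"op": "drive_tool", "data": {
  "fingers": [0.2, 0.2, 0.2, 0.2, 0.2],
  "offset": [
    [0, 0, 0.015],
    [0, 0, 0.03],
    [0.03, 0, 0.03],
    [0.06, 0, 0.03],
    [0.06, 0, 0.03]
  ],
  "dr": [
    [0, 0, 0],
    [0, 0, 0],
    [0, 0, 0],
    [0, 0, 0],
    [0, 0, 0]
  ]
}}

```text
clock: 8.5
position: [0.5614, -0.1339, 0.1103]
tool_rot: [-3.142, -0.0, 1.77]
wrist_force: [-0.0, -0.4, -0.0]
grip_width: 0.0684
gripper_force: 0.0
```

```bash
python3 -c "
from h import *
inh()"
```

```text
t 8.5 TCP in holder mm [ 12.2 -26.4] z 0.1103 F(h) [-0.1 -0.4] -0.0 yaw err -0.0002 w 0.0684 gf 0.0
```

Request:
{"op": "drive_tool", "data": {
  "fingers": [0.2, 0.2, 0.2],
  "offset": [
    [0.01, 0, 0],
    [0.02, 0, 0],
    [0.02, 0, 0]
  ],
  "dr": [
    [0, 0, 0],
    [0, 0, 0],
    [0, 0, 0]
  ]
}}

```text
clock: 8.75
position: [0.5612, -0.1321, 0.1102]
tool_rot: [3.141, 0.0, 1.769]
wrist_force: [0.2, -0.3, 0.5]
grip_width: 0.0681
gripper_force: 0.0
```

```bash
python3 -c "
from h import *
inh()"
```

```text
t 8.75 TCP in holder mm [ 12.4 -24.5] z 0.1102 F(h) [ 0.1 -0.3] 0.5 yaw err -0.0005 w 0.0681 gf 0.0
```

Request:
{"op": "drive_tool", "data": {
  "fingers": [0.2, 0.2, 0.2],
  "offset": [
    [0.01, 0, 0],
    [0.017, 0, 0],
    [0.017, 0, 0]
  ],
  "dr": [
    [0, 0, 0],
    [0, 0, 0],
    [0, 0, 0]
  ]
}}

```text
clock: 9.0
position: [0.5607, -0.1302, 0.1101]
tool_rot: [-3.142, -0.0, 1.769]
wrist_force: [-0.5, -0.1, 0.1]
grip_width: 0.0681
gripper_force: 0.0
```

```bash
python3 -c "
from h import *
inh()"
```

```text
t 9.0 TCP in holder mm [ 12.3 -22.6] z 0.1101 F(h) [-0.5 -0. ] 0.1 yaw err -0.0008 w 0.0681 gf 0.0
```

Request:
{"op": "drive_tool", "data": {
  "fingers": [0.2, 0.2, 0.2],
  "offset": [
    [0.008, 0, 0],
    [0.008, 0, 0],
    [0.008, 0, 0]
  ],
  "dr": [
    [0, 0, 0],
    [0, 0, 0],
    [0, 0, 0]
  ]
}}

```text
clock: 9.25
position: [0.5605, -0.1294, 0.1101]
tool_rot: [-3.142, 0.0, 1.769]
wrist_force: [-0.5, -0.9, -0.4]
grip_width: 0.0685
gripper_force: 0.0
```

```bash
python3 -c "
from h import *
inh()"
```

```text
t 9.25 TCP in holder mm [ 12.3 -21.7] z 0.1101 F(h) [-0.6 -0.7] -0.4 yaw err -0.0009 w 0.0685 gf 0.0
```

Request:
{"op": "drive_tool", "data": {
  "fingers": [0.2, 0.2, 0.2],
  "offset": [
    [0.008, 0, 0],
    [0.008, 0, 0],
    [0.008, 0, 0]
  ],
  "dr": [
    [0, 0, 0],
    [0, 0, 0],
    [0, 0, 0]
  ]
}}

```text
clock: 9.5
position: [0.5604, -0.1285, 0.1101]
tool_rot: [3.142, 0.0, 1.769]
wrist_force: [0.0, -1.0, -0.3]
grip_width: 0.0686
gripper_force: 0.3
```

```bash
python3 -c "
from h import *
inh()"
```

```text
t 9.5 TCP in holder mm [ 12.3 -20.9] z 0.1101 F(h) [-0.2 -1. ] -0.3 yaw err -0.0009 w 0.0686 gf 0.2513707336038351
```

Request:
{"op": "drive_tool", "data": {
  "fingers": [0.2, 0.2, 0.2],
  "offset": [
    [0.008, 0, 0],
    [0.008, 0, 0],
    [0.008, 0, 0]
  ],
  "dr": [
    [0, 0, 0],
    [0, 0, 0],
    [0, 0, 0]
  ]
}}

```text
clock: 9.75
position: [0.5604, -0.1283, 0.1102]
tool_rot: [-3.141, 0.002, 1.769]
wrist_force: [1.0, -4.3, -2.2]
grip_width: 0.0684
gripper_force: 2.4
```

```bash
python3 -c "
from h import *
inh()"
```

```text
t 9.75 TCP in holder mm [ 12.3 -20.6] z 0.1102 F(h) [ 0.1 -4.4] -2.2 yaw err -0.0011 w 0.0684 gf 2.375731465872377
```

Request:
{"op": "drive_tool", "data": {
  "fingers": [0.2, 0.2, 0.2, 0.2, 0.2, 0.2, 0.2, 0.2],
  "offset": [
    [0.015, 0, 0],
    [0.03, 0, 0],
    [0.06, 0, 0],
    [0.09, 0, 0],
    [0.12, 0, 0],
    [0.15, 0, 0],
    [0.163, 0, 0],
    [0.163, 0, 0]
  ],
  "dr": [
    [0, 0, 0],
    [0, 0, 0],
    [0, 0, 0],
    [0, 0, 0],
    [0, 0, 0],
    [0, 0, 0],
    [0, 0, 0],
    [0, 0, 0]
  ]
}}

```text
clock: 10.42
position: [0.5565, -0.109, 0.1102]
tool_rot: [-3.141, 0.002, 1.769]
wrist_force: [-0.2, -4.7, -1.1]
grip_width: 0.0685
gripper_force: 2.5
```

Request:
{"op": "drive_tool", "data": {
  "fingers": [0.2, 0.2],
  "offset": [
    [0, 0, 0],
    [0, 0, 0]
  ],
  "dr": [
    [0, 0, 0],
    [0, 0, 0]
  ]
}}

```text
clock: 10.58
position: [0.5566, -0.1091, 0.1102]
tool_rot: [3.142, 0.002, 1.769]
wrist_force: [1.5, -5.7, -1.0]
grip_width: 0.0687
gripper_force: 2.5
```

Run:
```python
from h import *
inh()
s=manip.camera("scene"); x,y=hol(0,-60)
u,v=map(int,proj(s,[x,y,.07])); 
b=cv2.resize(s["color"][v-30:v+30,u-40:u+40],(800,600),interpolation=cv2.INTER_CUBIC)
cv2.imwrite("pics/g6.png",b)
```

```text
t 10.58 TCP in holder mm [12.4 -1. ] z 0.1102 F(h) [ 0.3 -5.9] -1.0 yaw err -0.0012 w 0.0687 gf 2.491156642790884
```

View pics/g6.png

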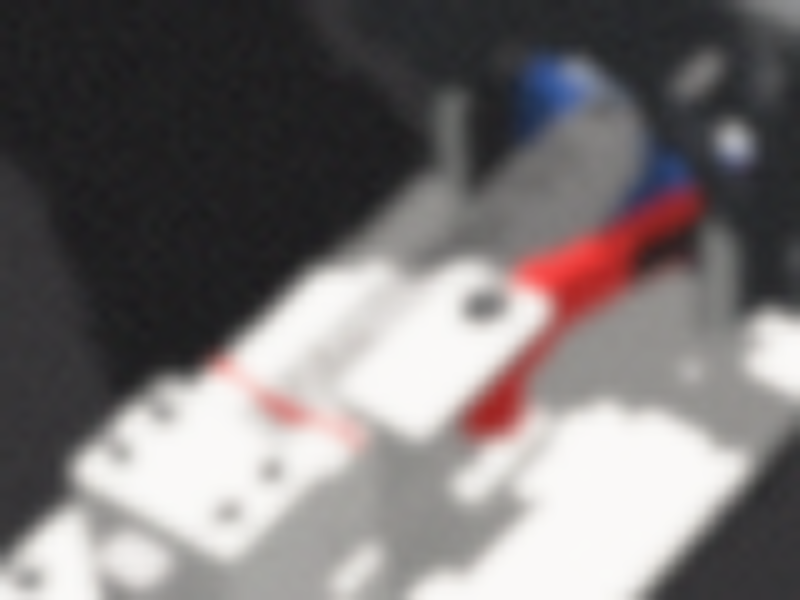

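The red mark at (285,408) lies almost in line with the index lines at (230,370) and (340,432). I'll measure the remainder numerically.

```bash
cat >> h.py <<'E'
def mark(n=4):
    Rh=np.array([[np.cos(HA),-np.sin(HA)],[np.sin(HA),np.cos(HA)]])
    cs=[manip.camera("scene") for _ in range(n)]; s=cs[0]
    im=np.mean([c["color"].astype(float) for c in cs],0); red=np.clip(im[...,2]-im[...,:2].mean(-1)-12,0,None)
    v,u=np.mgrid[:400,:640]; d=np.stack([(u-s["cx"])/s["fx"],(v-s["cy"])/s["fy"],np.ones(u.shape)],-1)@s["R"]; o=-s["R"].T@s["t"]
    def seg(z,x0,x1):
        L=((o+d*((z-o[2])/d[...,2])[...,None])[...,:2]-HO)@Rh*1000
        m=(L[...,0]>x0)&(L[...,0]<x1)&(L[...,1]>-115)&(L[...,1]<-84)&(red>0); w=red[m]
        return (L[m]*w[:,None]).sum(0)/w.sum(), w.sum()
    a,m,b=seg(.076,-24,-9),seg(.074,-6,6),seg(.076,9,24)
    t=(m[0][0]-a[0][0])/(b[0][0]-a[0][0]); print("lines",a,b,"mark",m,"mark-index y mm",m[0][1]-(a[0][1]+t*(b[0][1]-a[0][1])))
E
python3 -c "
from h import *
mark()"
```

```text
lines (array([ -17.15986342, -101.96597115]), np.float64(294.125)) (array([  15.20938071, -102.20188539]), np.float64(265.125)) mark (array([   0.12004469, -102.94791516]), np.float64(570.5)) mark-index y mm -0.8560042065790299
```

Request:
{"op": "drive_tool", "data": {
  "fingers": [0.2, 0.2, 0.2, 0.2, 0.2],
  "offset": [
    [0.002, -0.02, 0],
    [0.004, -0.04, 0],
    [0.004, -0.061, 0],
    [0.004, -0.061, 0],
    [0.004, -0.061, 0]
  ],
  "dr": [
    [0, 0, 0],
    [0, 0, 0],
    [0, 0, 0],
    [0, 0, 0],
    [0, 0, 0]
  ],
  "squeeze": 40
}}

```text
clock: 11.25
position: [0.5509, -0.1103, 0.1109]
tool_rot: [3.138, 0.003, 1.768]
wrist_force: [4.1, -4.3, -1.1]
grip_width: 0.0682
gripper_force: 2.6
```

```bash
python3 -c "
from h import *
inh();mark()"
```

```text
t 11.25 TCP in holder mm [ 6.6 -1.1] z 0.1109 F(h) [ 3.1 -5. ] -1.1 yaw err -0.0013 w 0.0682 gf 2.5874106714036316
lines (array([ -17.20326935, -101.96170211]), np.float64(292.75)) (array([  15.21706577, -102.20655766]), np.float64(262.625)) mark (array([   0.12385028, -102.97130523]), np.float64(570.5)) mark-index y mm -0.8787395353065648
```

Request:
{"op": "drive_tool", "data": {
  "fingers": [0.25, 0.3, 0.35, 0.4, 0.45, 0.45, 0.45],
  "offset": [
    [0, 0, 0],
    [0, 0, 0],
    [0, 0, 0],
    [0, 0, 0],
    [0, 0, 0],
    [0, 0, 0],
    [0, 0, 0]
  ],
  "dr": [
    [0, 0, 0],
    [0, 0, 0],
    [0, 0, 0],
    [0, 0, 0],
    [0, 0, 0],
    [0, 0, 0],
    [0, 0, 0]
  ]
}}

```text
clock: 12.03
position: [0.5507, -0.1104, 0.1114]
tool_rot: [3.139, 0.003, 1.768]
wrist_force: [2.1, -5.5, 5.3]
grip_width: 0.0471
gripper_force: 4.1
```

```bash
python3 -c "
from h import *
inh();mark()"
```

```text
t 12.03 TCP in holder mm [ 6.4 -1.1] z 0.1114 F(h) [ 1.  -5.8] 5.3 yaw err -0.0013 w 0.0471 gf 4.108796110376716
lines (array([ -17.18401404, -101.978382  ]), np.float64(293.0)) (array([  15.17044648, -102.21066203]), np.float64(266.875)) mark (array([   0.22278224, -102.97379676]), np.float64(587.875)) mark-index y mm -0.8704474168634704
```

Run:
```python
from h import *
import pickle
s=pickle.load(open("scene.pkl","rb")); Rh=np.array([[np.cos(HA),-np.sin(HA)],[np.sin(HA),np.cos(HA)]])
im=s["color"].astype(float); red=np.clip(im[...,2]-im[...,:2].mean(-1)-12,0,None)
v,u=np.mgrid[:400,:640]; d=np.stack([(u-s["cx"])/s["fx"],(v-s["cy"])/s["fy"],np.ones(u.shape)],-1)@s["R"]; o=-s["R"].T@s["t"]
for z,x0,x1,y0,y1 in((.076,-24,-9,-115,-84),(.076,9,24,-115,-84),(.074,-6,6,-140,-108),(.074,-6,6,-115,-84)):
    L=((o+d*((z-o[2])/d[...,2])[...,None])[...,:2]-HO)@Rh*1000
    m=(L[...,0]>x0)&(L[...,0]<x1)&(L[...,1]>y0)&(L[...,1]<y1)&(red>0); w=red[m]
    print((L[m]*w[:,None]).sum(0)/w.sum(),w.sum())
```

```text
[ -17.1397832  -101.99517251] 276.0
[  15.6996521  -102.12426226] 243.5
[nan nan] 0.0
[   3.94515977 -100.64074861] 15.0<stdin>:9: RuntimeWarning: invalid value encountered in divide
```

Request:
{"op": "drive_tool", "data": {
  "fingers": [0.45, 0.45, 0.45],
  "offset": [
    [0.005, 0, 0],
    [0.007, 0, 0],
    [0.007, 0, 0]
  ],
  "dr": [
    [0, 0, 0],
    [0, 0, 0],
    [0, 0, 0]
  ]
}}

```text
clock: 12.48
position: [0.5506, -0.1102, 0.1114]
tool_rot: [3.139, 0.005, 1.768]
wrist_force: [2.0, -8.0, 4.3]
grip_width: 0.0471
gripper_force: 4.7
```

```bash
python3 -c "
from h import *
inh();mark()"
```

```text
t 12.48 TCP in holder mm [ 6.4 -1. ] z 0.1114 F(h) [ 0.3 -8.2] 4.3 yaw err -0.0017 w 0.0471 gf 4.723556649405509
lines (array([ -17.17182247, -101.97919701]), np.float64(295.0)) (array([  15.20543562, -102.20228827]), np.float64(266.25)) mark (array([   0.13925829, -103.01629258]), np.float64(574.875)) mark-index y mm -0.9178158346341263
```

Request:
{"op": "drive_tool", "data": {
  "fingers": [0.45, 0.45, 0.45],
  "offset": [
    [0.004, 0, 0],
    [0.006, 0, 0],
    [0.006, 0, 0]
  ],
  "dr": [
    [0, 0, 0],
    [0, 0, 0],
    [0, 0, 0]
  ]
}}

```text
clock: 12.93
position: [0.5506, -0.1101, 0.1115]
tool_rot: [3.139, 0.006, 1.768]
wrist_force: [1.8, -8.6, 2.7]
grip_width: 0.0469
gripper_force: 5.1
```

```bash
python3 -c "
from h import *
inh();mark(2)"
```

```text
t 12.93 TCP in holder mm [ 6.3 -0.8] z 0.1115 F(h) [ 0.1 -8.8] 2.7 yaw err -0.002 w 0.0469 gf 5.066129551269114
lines (array([ -17.2136797 , -101.97016846]), np.float64(293.5)) (array([  15.19773507, -102.19631853]), np.float64(263.0)) mark (array([   0.11301912, -102.95829459]), np.float64(567.75)) mark-index y mm -0.8672293960427595
```

Request:
{"op": "drive_tool", "data": {
  "fingers": [0.45, 0.45, 0.45],
  "offset": [
    [0.004, 0, 0],
    [0.006, 0, 0],
    [0.006, 0, 0]
  ],
  "dr": [
    [0, 0, 0],
    [0, 0, 0],
    [0, 0, 0]
  ]
}}

```text
clock: 13.28
position: [0.5505, -0.1097, 0.1114]
tool_rot: [3.139, 0.007, 1.767]
wrist_force: [3.1, -9.3, 2.2]
grip_width: 0.0468
gripper_force: 5.2
```

```bash
python3 -c "
from h import *
inh();mark(2)"
```

```text
t 13.28 TCP in holder mm [ 6.3 -0.5] z 0.1114 F(h) [ 1.2 -9.7] 2.2 yaw err -0.0023 w 0.0468 gf 5.249538738280535
lines (array([ -17.17223589, -101.97921312]), np.float64(296.0)) (array([  15.30812119, -102.17210792]), np.float64(258.5)) mark (array([  -0.30765622, -102.65768975]), np.float64(518.5)) mark-index y mm -0.5783210333609503
```

Request:
{"op": "drive_tool", "data": {
  "fingers": [0.45, 0.45, 0.45],
  "offset": [
    [0.003, 0, 0],
    [0.004, 0, 0],
    [0.004, 0, 0]
  ],
  "dr": [
    [0, 0, 0],
    [0, 0, 0],
    [0, 0, 0]
  ]
}}

```text
clock: 13.63
position: [0.5504, -0.1093, 0.1114]
tool_rot: [3.139, 0.007, 1.767]
wrist_force: [2.1, -10.2, 2.6]
grip_width: 0.0468
gripper_force: 5.2
```

```bash
python3 -c "
from h import *
inh();mark(3)"
```

```text
t 13.63 TCP in holder mm [ 6.3 -0.1] z 0.1114 F(h) [  0.  -10.4] 2.6 yaw err -0.0024 w 0.0468 gf 5.232394302729517
lines (array([ -17.15587342, -101.9986063 ]), np.float64(298.0)) (array([  15.13660014, -102.24873669]), np.float64(270.16666666666663)) mark (array([ 4.06782118e-02, -1.02180267e+02]), np.float64(592.3333333333334)) mark-index y mm -0.048460245850122874
```

Request:
{"op": "drive_tool", "data": {
  "fingers": [0.5, 0.55, 0.6, 0.65, 0.7, 0.75, 0.8, 0.8],
  "offset": [
    [0, -0.003, 0],
    [0, -0.006, 0],
    [0, -0.008, 0],
    [0, -0.01, 0],
    [0, -0.01, 0],
    [0, -0.01, 0],
    [0, -0.01, 0],
    [0, -0.01, 0]
  ],
  "dr": [
    [0, 0, 0],
    [0, 0, 0],
    [0, 0, 0],
    [0, 0, 0],
    [0, 0, 0],
    [0, 0, 0],
    [0, 0, 0],
    [0, 0, 0]
  ]
}}

```text
clock: 14.45
position: [0.5488, -0.1094, 0.112]
tool_rot: [3.14, 0.007, 1.768]
wrist_force: [-0.8, -10.0, 8.0]
grip_width: 0.022
gripper_force: 41.6
```

```bash
python3 -c "
from h import *
inh();mark(3)"
```

```text
t 14.45 TCP in holder mm [4.8 0.1] z 0.112 F(h) [-2.8 -9.6] 8.0 yaw err -0.0022 w 0.022 gf 41.61371195688844
lines (array([ -17.13981714, -101.97551864]), np.float64(294.83333333333337)) (array([  15.14087539, -102.32008134]), np.float64(266.33333333333337)) mark (array([ 8.68191543e-02, -1.02065717e+02]), np.float64(607.1666666666665)) mark-index y mm 0.09367820616360234
```

Request:
{"op": "drive_tool", "data": {
  "fingers": [0.85, 0.85, 0.85, 0.85, 0.85, 0.85],
  "offset": [
    [0, 0, 0],
    [0, 0, 0],
    [0, 0, 0],
    [0, 0, 0],
    [0, 0, 0],
    [0, 0, 0]
  ],
  "dr": [
    [0, 0, 0],
    [0, 0, 0],
    [0, 0, 0],
    [0, 0, 0],
    [0, 0, 0],
    [0, 0, 0]
  ],
  "squeeze": 50
}}

```text
clock: 15.1
position: [0.5488, -0.1094, 0.112]
tool_rot: [3.14, 0.007, 1.768]
wrist_force: [-0.4, -9.2, 9.9]
grip_width: 0.022
gripper_force: 51.8
```

Run:
```python
from h import *
inh();mark(3)
s=manip.camera("scene"); x,y=hol(0,0)
u,v=map(int,proj(s,[x,y,.05])); cv2.imwrite("pics/g7.png",cv2.resize(s["color"][v-45:v+45,u-60:u+60],(800,600),interpolation=cv2.INTER_CUBIC))
```

```text
t 15.1 TCP in holder mm [4.7 0.1] z 0.112 F(h) [-2.2 -8.9] 9.9 yaw err -0.0022 w 0.022 gf 51.8382490798831
lines (array([ -17.15664182, -101.98630797]), np.float64(296.83333333333326)) (array([  15.11873283, -102.27630144]), np.float64(267.3333333333333)) mark (array([ 7.22052046e-02, -1.02085652e+02]), np.float64(606.5000000000001)) mark-index y mm 0.05545648629930611
```

View pics/g7.png

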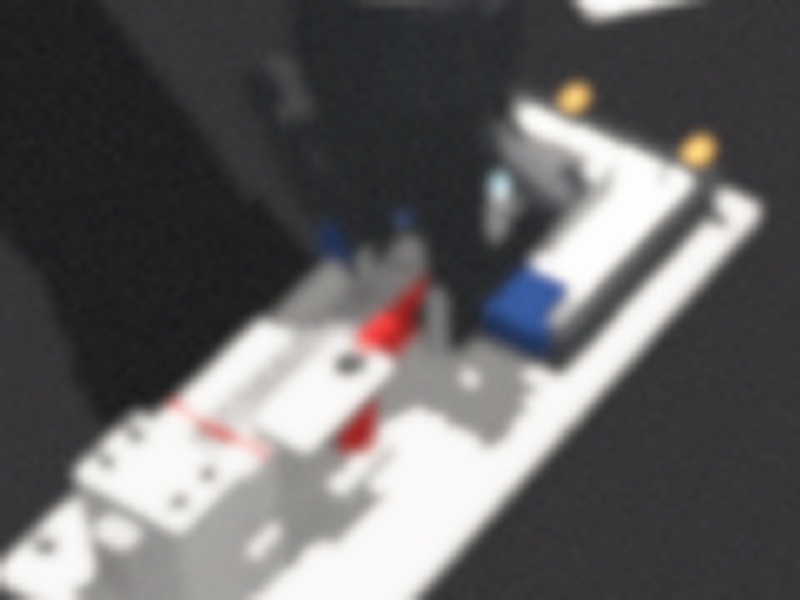

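The picture shows the mark in line with the index at (170–265, 405–455), the lever shut beside the leg at (395,315), the fingers gripping both, and the bar's toe over the cover's edge at (530,300). I'm handing in.

```bash
python3 -c "
from cell import manip
print(manip.job_done())"
```

```text
the job is handed in; nothing more can be done
None
```

The job is handed in: the cover lies flat in the chamber's rim, the red mark reads within about 0.1 mm of the index lines, and the lever is shut with the gripper still holding leg and lever together at about 50 N; it took about 15 s.

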